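# Hold the optical cell in the photometer beam

### The arm

A 6-joint arm with a two-finger parallel gripper is mounted at the origin on a cart in front of the work surface, level with it; the furniture and walls round the work are solid. World frame = base frame: x ahead of the robot, y to its left, z up, the work surface at z = 0. Lengths are in m, angles in rad, forces in N, time in s.
With the tool pointing down it reaches from about 0.35 to 0.975 m from the base axis. Payload 17.4 kg.
Tool frame: the origin (TCP) lies between the finger pads; the fingertips stand 17 mm ahead of it and the grasp point (between the pads) lies 2 mm behind it; z points along the fingers, y is the line along which they close (so a half turn about z gives the same grasp; the last joint's range is limited). The gripper opens to 85 mm and grips with 20 to 120 N. Pads are 22 mm wide; open, the fingers measure 114 mm over their backs; the gripper's body (76 mm by 85 mm) begins 54 mm behind the grasp point. The pads swing forward as they close: fully open they stand 13 mm farther back than shut.
Start: joints at [1.19, 0.116, 1.442, -0, 1.584, -0.038], TCP at [0.227, 0.636, 0.248] pointing down, gripper open.
Joint ranges: [-2.83, 2.83], [-0.83, 2.19], [0.07, 2.5], [-1.14, 4.28], [0.01, 3], [-2.97, 2.97]. Speed limits (rad/s): [1.89, 1.89, 2.22, 3.14, 3.14, 3.14].

### API

Orientations are given as a unit quaternion [w, x, y, z].
In Python, from rig import arm, grab_frame, calibration gives the robot as it stands. The module is installed in compiled form; this text tells all that it offers. Calls block until the motion is done:
- arm.goto(position, orientation): joint-space move of the TCP to a pose.
- arm.servo_line(position, ori=None, max_speed=0.15, stop_force=None): straight line of the TCP; ori=None keeps the orientation; max_speed is the mean speed in m/s. With stop_force (N) it stops when the force on the tool has changed by that much, and returns True; else False.
- arm.move_j(angles): joint-space move.
- arm.set_gripper(opening): opening from 0.0 (shut) to 1.0 (fully open); the grip force is fixed at half the most; returns when the fingers have stopped.
- arm.pause(seconds).
- arm.inverse_kinematics(position, orientation): joint angles nearest the present ones, or None.
- grab_frame(name): name is "scene" or "top" or "wrist"; returns the picture (400x640x3 uint8, blue, green, red); there is no depth.
- calibration(name): a dict with "intrinsics" (3x3 intrinsics, pixels), "R" (3x3) and "t" (3): a world point X has camera coordinates R X + t. Camera axes: x right, y down, z forward; pixel columns grow to the right and rows downward; lengths in m; the calibration is good to about 2 mm. A picture is of the moment at which its call begins: read the wrist's pose just before it. calibration takes no time and is no camera call; for the wrist camera it gives the pose at the moment of the call.
A pose or a line that the arm cannot do raises arm.MotionError and nothing moves.
- arm.sign_off(): hands the job in; it is judged then, once.
Readings, each from a call of its own:
- arm.get_time(): time.
- arm.get_qpos(): joint angles.
- arm.get_qvel(): joint speeds.
- arm.get_joint_torque(): joint torques, N m.
- arm.get_position(): TCP position.
- arm.get_tool_rot(): TCP orientation.
- arm.get_contact_force(): force on the tool from outside, world axes, zero at the start.
- arm.get_moment(): the same for the moment, N m.
- arm.get_grip_width(): opening from 0.0 (shut) to 1.0 (fully open).
- arm.get_gripper_force(): force on a finger pad.
Only numpy, scipy, OpenCV 4.12 (cv2) and the standard library are available. Lean on these libraries where they do the work, as an engineer would, in place of code of your own. Each camera call takes 0.05 s, during which the arm holds its last target. There are 200 camera calls.

### The job

Take the clear optical cell (not the amber one) out of the rack, gripping it by its two white frosted faces only, never touching its clear windows, and squeezing it gently, under 50 N a finger, because it is thin glass. Bring it upright into the gap between the two photometer heads, so that the beam passes squarely through the middle of both clear windows, midway between the heads. Finish while still holding it there in the gripper, not touching the photometer; leave the amber cell in the rack and the dropper bottle, petri dish and amber vial where they are.

Things in the scene. Friction and masses are not known exactly. Their poses are not given: they have to be found in the camera images.
- cell: Clear cell to be measured: open-topped upright box, 24 (its x) by 20 (its y) by 55 mm high, 30 to 55 g. Origin at the centre of its underside, z up. The two white frosted faces look along its +y and -y (20 mm apart outside, each 24 mm wide, full height): grip it there. The two clear windows look along +x and -x; light goes through along x. It stands in a pocket of the rack.
- cell_windows: The two clear windows of the cell, each 15 mm wide, from 4 to 54 mm above the cell's underside. Fixed to the cell; the same origin and axes as the cell. Fingers must not touch them.
- cell_mid (a point): Centre of the clear cell, 29 mm above its underside, on the line through the middles of both windows; same axes as the cell.
- amber_cell: Amber-brown cell of the same shape and size, with brown sides, in the other pocket of the rack; to be left there. Origin at the centre of its underside.
- cell_rack: Blue rack block, fixed, 116 (x) by 56 (y) by 16 mm high, origin at the centre of its underside. Two pockets 10 mm deep (floor at 6 mm) at x = -30 and +30 mm on its x axis, about 1 mm clear round a cell. A cell in it has its axes parallel to the rack's, its top 61 mm above the bench, 45 mm of it above the rack. Either cell may be in either pocket.
- photometer: Beam photometer, fixed: aluminium base 80 (x) by 230 (y) by 14 mm, origin at the centre of its underside. White lamp head with pale green lens at its +y end, black detector head at its -y end: level barrels 42 mm across, tops 111 mm above the bench. The beam runs along its y axis, 90 mm above the bench, through the open gap of 100 mm (y = -50 to +50 mm) between the heads.
- beam_mid (a point): The point on the beam midway between the heads, 90 mm above the bench; same axes as the photometer (y along the beam).
- dropper: Bystander: white dropper bottle with a red tip, 25 mm across, 78 mm high, standing loose; origin at the centre of its underside.
- petri: Bystander: clear flat petri dish, 64 mm across, 16 mm high, loose; origin at the centre of its underside.
- amber_vial: Bystander: brown vial with a black cap, 30 mm across, 62 mm high, loose; origin at the centre of its underside.

How it is judged:
On the way:
1. the clear cell is lifted right out of the rack in the fingers (height (world z) of cell above 0.03 m and contact force between cell and the fingers above 2 N and contact force between cell and cell_rack below 0.1 N), for 0.2 s.
At the end, for the whole second after the job is handed in: Clear cell held still in the fingers, within 0.15 rad of upright and of square to the beam (either way round), its centre within 6 mm of the beam sideways, 10 mm in height, 15 mm of midway; photometer untouched; amber cell moved under 10 mm, other bystanders under 20 mm (x of cell_mid in the frame of beam_mid between -0.006 and 0.006 m and y of cell_mid in the frame of beam_mid between -0.015 and 0.015 m and z of cell_mid in the frame of beam_mid between -0.01 and 0.01 m and angle between the x axis of cell and the y axis of photometer, either way round below 0.15 rad and angle between cell's own z axis and vertical below 0.15 rad and linear speed of cell below 0.02 m/s and contact force between cell and the fingers above 2 N and contact force between each of cell, the arm, the fingers and photometer below 0.1 N and distance of amber_cell from where it was at the start of the episode below 0.01 m and distance of each of dropper, petri, amber_vial from where it was at the start of the episode below 0.02 m); the arm keeps its last pose, push and grip.
It fails at once if fingers touch a clear window (contact force between cell_windows and the fingers above 0.5 N).
It fails at once if the cell is squeezed with more than 50 N a finger (100 N summed over both) (contact force between cell and the fingers above 100 N).
It fails at once if the cell is knocked against the photometer (contact force between cell and photometer above 5 N).
It fails at once if the amber cell is pulled from its pocket or tipped (distance of amber_cell from where it was at the start of the episode above 0.01 m).
It fails at once if a bystander is disturbed (distance of any of dropper, petri, amber_vial from where it was at the start of the episode above 0.02 m).
It also fails if it takes over 42 s, if anything falls off the work surface, if the arm or the gripper's body presses on something with over 40 N, if the wrist force passes 120 N, or if a joint passes its speed limit or range.

## Working session

There is one attempt and no reset: what is moved stays moved. The work goes in short steps, each a Python script; the robot and the scene stay as the last script left them, time stands still between calls to the robot, and variables do not carry over. Pictures are saved under pics/ and viewed, at most 10 in all, crops included, and the job is handed in when it is done.

```bash
mkdir -p pics; python3 - <<'E'
from rig import arm, grab_frame, calibration
import cv2
for n in("scene","top"):
    cv2.imwrite(f"pics/{n}0.png",grab_frame(n)); c=calibration(n); print(n,c["intrinsics"],c["R"],c["t"])
print(arm.get_tool_rot(),arm.get_time(),arm.get_gripper_force())
E
```

```text
scene [[430.36513522   0.         320.65217344]
 [  0.         430.36513522 202.75321272]
 [  0.           0.           1.        ]] [[ 0.71850239 -0.69542607 -0.01170026]
 [-0.28804873 -0.28221109 -0.91508733]
 [ 0.63307364  0.66086269 -0.40308594]] [-0.45678713  0.22199138  0.82417397]
top [[377.10978076   0.         322.62424152]
 [  0.         377.10978076 201.76969845]
 [  0.           0.           1.        ]] [[ 0.01638853 -0.99985362 -0.00491385]
 [-0.99222085 -0.01565646 -0.12350163]
 [ 0.12340662  0.00689964 -0.9923322 ]] [-0.09674107  0.5512007   1.14797575]
[-1.05599371e-04  1.70560006e-01  9.85347147e-01 -5.23608185e-04] 0.1 0.0
```

View pics/top0.png

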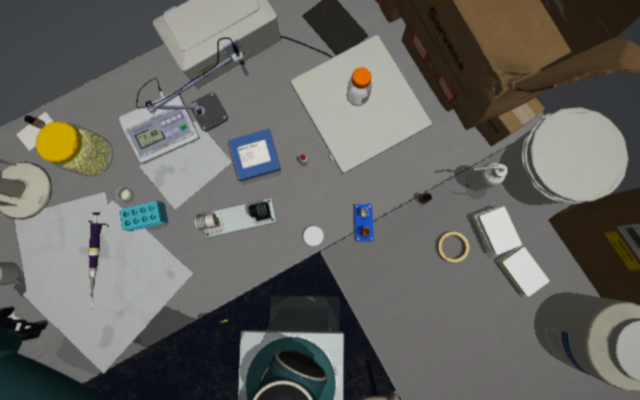

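View pics/scene0.png

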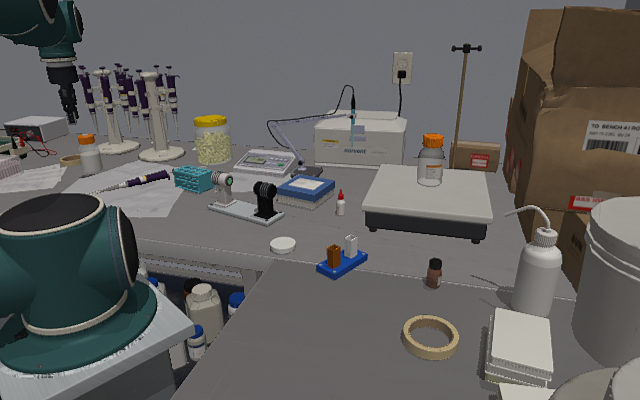

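The top view shows the rack at about (363,222) with the clear cell at its far end, (363,212). The photometer is at (235,217), lamp on the left and detector on the right. The petri dish is at (313,236), the vial at (424,197) and the dropper at (303,158). The scene view agrees: white cell (350,245), amber cell (334,257).

```bash
cat > h.py <<'E'
from rig import arm, grab_frame, calibration
import cv2, numpy as np
from scipy.spatial.transform import Rotation as Ro
def ray(px,z,c):
    d=c["R"].T@np.linalg.inv(c["intrinsics"])@np.array([px[0],px[1],1.]); o=-c["R"].T@c["t"]
    return o+d*(z-o[2])/d[2]
def down(yaw): # tool z down, tool y at world angle yaw
    y=np.array([np.cos(yaw),np.sin(yaw),0]); z=np.array([0,0,-1.])
    q=Ro.from_matrix(np.c_[np.cross(y,z),y,z]).as_quat(); return q[[3,0,1,2]]
def blobrect(m,z,c):
    cs,_=cv2.findContours(m,cv2.RETR_EXTERNAL,cv2.CHAIN_APPROX_NONE); k=max(cs,key=cv2.contourArea)
    pts=np.array([ray(p[0],z,c)[:2] for p in k],np.float32)*1000
    return cv2.minAreaRect(pts)
E
python3 - <<'E'
from h import *
im=cv2.imread("pics/top0.png"); c=calibration("top")
hsv=cv2.cvtColor(im,cv2.COLOR_BGR2HSV)
m=cv2.inRange(hsv,(105,150,60),(125,255,255)); m[:, :345]=0; m[:,385:]=0; m[:195]=0; m[250:]=0
m=cv2.morphologyEx(m,cv2.MORPH_CLOSE,np.ones((9,9)))
print("rack",blobrect(m,.012,c))
print("lamp end",ray((200,222),.09,c),"det",ray((270,209),.09,c))
for p in [(197,208),(272,199),(275,222),(208,235)]: print(ray(p,.014,c))
print("petri",ray((313,236),.016,c),"vial",ray((424,197),.05,c))
w=calibration("wrist"); o=-w["R"].T@w["t"]; q=arm.get_tool_rot(); T=Ro.from_quat(q[[1,2,3,0]] if not isinstance(q,list) else [q[1],q[2],q[3],q[0]]).as_matrix()
print("cam in tool",T.T@(o-np.array(arm.get_position())),"\n",(w["R"]@T).round(3)); print(w["intrinsics"])
E
```

```text
rack ((492.7084655761719, -217.76446533203125), (114.40484619140625, 56.36664962768555), 2.5426902770996094)
lamp end [0.47944402 0.2748148  0.09      ] det [0.52153487 0.06815359 0.09      ]
[0.52884828 0.31215118 0.014     ]
[0.56152302 0.07401689 0.014     ]
[0.48820385 0.06208326 0.014     ]
[0.44373377 0.27242768 0.014     ]
petri [ 0.44590236 -0.0592344   0.016     ] vial [ 0.57049155 -0.40114185  0.05      ]
cam in tool [ 6.79291879e-02 -1.32673209e-05 -1.25931394e-01] 
 [[-0.001  1.    -0.001]
 [-0.963 -0.001 -0.269]
 [-0.269  0.001  0.963]]
[[359.40019495   0.         318.01325314]
 [  0.         359.40019495 197.8858502 ]
 [  0.           0.           1.        ]]
```

```bash
python3 - <<'E'
from h import *
import pickle
S={}
for n,p,yaw in [("ph",(.506,.178),np.radians(11)),("rk",(.523,-.216),np.radians(-87.5))]:
    xt=np.array([-np.sin(yaw),np.cos(yaw)])
    xy=np.array(p)-.065*xt
    arm.goto([*xy,.27],down(yaw)); arm.pause(.3)
    c=calibration("wrist"); im=grab_frame("wrist"); S[n]=(c,im); cv2.imwrite(f"pics/{n}1.png",im); print(n,arm.get_time(),arm.get_qpos())
pickle.dump(S,open("s.pkl","wb"))
cv2.imwrite("pics/both.png",cv2.resize(np.vstack([S["ph"][1],S["rk"][1]]),(480,600)))
E
```

```text
ph 2.5917 [ 1.69158574e-01 -2.05331311e-01  1.71762402e+00  4.12757674e-06
  1.62939321e+00 -2.32223668e-02]
rk 4.2167 [-4.95048888e-01 -2.58102385e-01  1.76143101e+00 -2.85068707e-06
  1.63832593e+00  1.03103148e+00]
```

View pics/ph1.png

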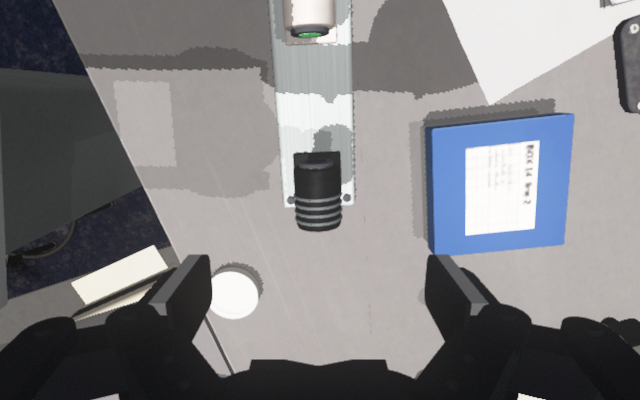

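View pics/rk1.png

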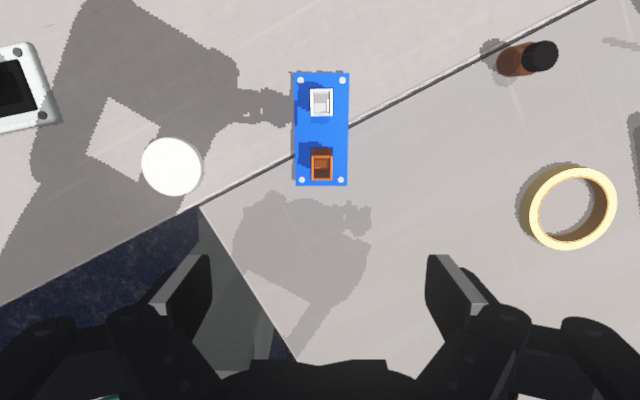

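The photometer view shows the base as a vertical strip at u=275–355 with its front edge at v≈207, the detector face at v≈152 and the lens at (311,34). The rack view shows the rack at (293–349, 73–185), with the clear cell's top at about (321,102) and the amber one at (321,165). I'll zoom in for edges.

```bash
python3 - <<'E'
from h import *
import pickle
S=pickle.load(open("s.pkl","rb"))
c,im=S["rk"]; hsv=cv2.cvtColor(im,cv2.COLOR_BGR2HSV)
m=cv2.inRange(hsv,(102,150,60),(125,255,255)); m[:, :280]=0; m[:,365:]=0; m[:60]=0; m[200:]=0
m=cv2.morphologyEx(m,cv2.MORPH_CLOSE,np.ones((25,25)))
print("rack",blobrect(m,.016,c))
print("cell px from top corners at z=.061:",[ray(p,.061,c).round(4) for p in [(310,88),(332,88),(332,116),(310,116)]])
a=cv2.resize(im[60:200,265:375],None,fx=4,fy=4,interpolation=cv2.INTER_CUBIC)
c,im2=S["ph"]
b=cv2.resize(im2[0:240,255:370],None,fx=2.33,fy=2.33,interpolation=cv2.INTER_CUBIC)
b=cv2.copyMakeBorder(b,0,max(0,a.shape[0]-b.shape[0]),0,0,0)[:a.shape[0]]
cv2.imwrite("pics/zoom.png",np.hstack([a,b]))
print(a.shape,b.shape)
for p in [(271,0),(285,207),(353,0),(355,207)]: print("base",ray(p,.014,c).round(4))
print("lens",ray((311,34),.09,c),"det top front",ray((318,152),.111,c), ray((318,152),.09,c))
E
```

```text
rack ((492.8953857421875, -219.54319763183594), (115.3365707397461, 56.12101364135742), 2.6959731578826904)
cell px from top corners at z=.061: [array([ 0.5346, -0.2075,  0.061 ]), array([ 0.5354, -0.2271,  0.061 ]), array([ 0.5111, -0.2284,  0.061 ]), array([ 0.5102, -0.2084,  0.061 ])]
(560, 440, 3) (560, 268, 3)
base [0.4445 0.2612 0.014 ]
base [0.492  0.0596 0.014 ]
base [0.5215 0.2762 0.014 ]
base [0.5684 0.0744 0.014 ]
lens [0.49118884 0.22758363 0.09      ] det top front [0.51364603 0.14060594 0.111     ] [0.51423501 0.13760159 0.09      ]
```

View pics/zoom.png

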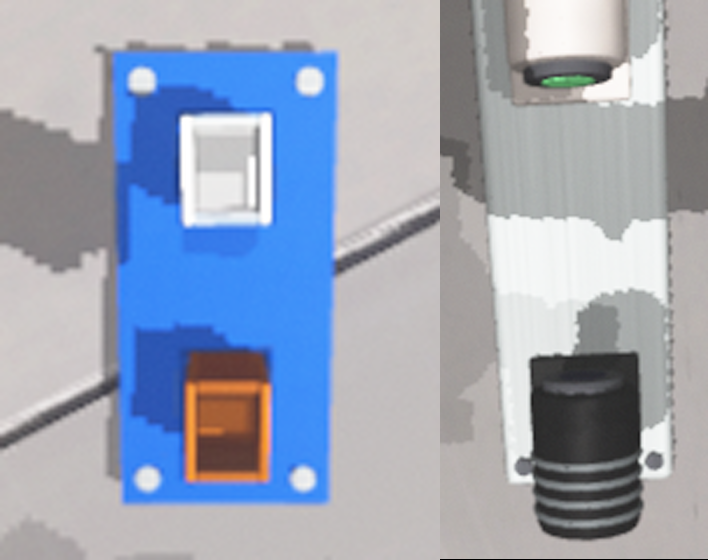

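Rack and cell agree: cell centre is (0.523, −0.218), yaw 2.7°, and the top measures 24×20 mm. One better view of the photometer, lying across the image so it is seen whole.

```bash
python3 - <<'E'
from h import *
import pickle
yaw=np.radians(-77); xt=np.array([-np.sin(yaw),np.cos(yaw)])
xy=np.array([.504,.180])-.06*xt
arm.goto([*xy,.27],down(yaw)); arm.pause(.3)
c=calibration("wrist"); im=grab_frame("wrist"); print(arm.get_time(),arm.get_qpos())
pickle.dump((c,im),open("p.pkl","wb"))
cv2.imwrite("pics/ph2.png",cv2.resize(im[0:190,180:460],None,fx=2.8,fy=2.8,interpolation=cv2.INTER_CUBIC))
E
```

```text
6.0 [ 3.03178035e-01 -3.32240415e-01  1.81968378e+00 -4.29491607e-05
  1.65415038e+00  1.64782185e+00]
```

View pics/ph2.png

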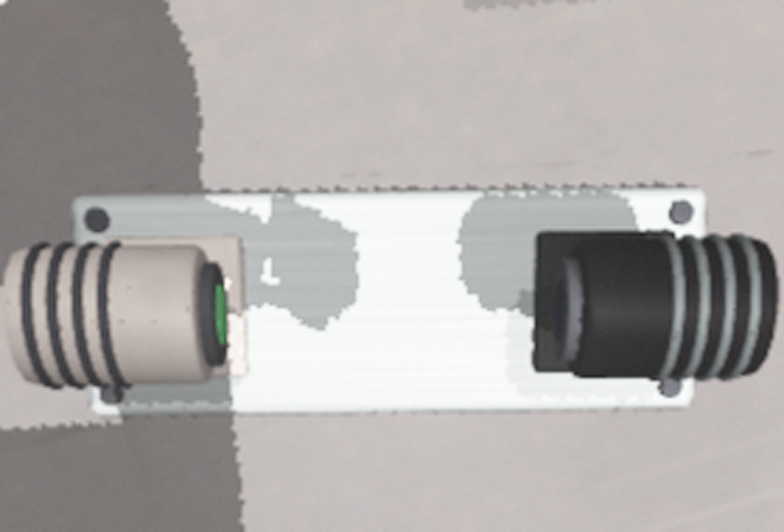

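The view shows the whole photometer. In crop pixels, the base corners are about (75,198), (707,187), (691,403) and (94,409), and the screws (97,220), (681,212), (669,387) and (114,392). The lens is at (221,314) and the detector face at (568,309).

```bash
python3 - <<'E'
from h import *
import pickle
c,im=pickle.load(open("p.pkl","rb"))
f=lambda p,z:ray((180+(p[0]+.5)/2.8-.5,(p[1]+.5)/2.8-.5),z,c)[:2]
for n,P in [("corners",[(75,198),(707,187),(691,403),(94,409)]),("screws",[(97,220),(681,212),(669,387),(114,392)])]:
    W=np.array([f(p,.014 if n=="corners" else .016) for p in P]); 
    d=(W[0]-W[1])+(W[3]-W[2]); e=(W[0]-W[3])+(W[1]-W[2])
    print(n,W.mean(0),np.degrees(np.arctan2(d[1],d[0])),np.degrees(np.arctan2(e[1],e[0])),np.linalg.norm(d)/2,np.linalg.norm(e)/2)
L,D=f((221,314),.09),f((568,309),.09); print("lens,det",L,D,(L+D)/2,np.linalg.norm(L-D),np.degrees(np.arctan2(*(L-D)[::-1])))
E
```

```text
corners [0.50299665 0.1779271 ] 103.65470919375835 13.428543402561925 0.22608638175582987 0.0762083460906335
screws [0.50206897 0.17823907] 103.52622253519239 13.825766536933862 0.20860906793724618 0.06170824210772346
lens,det [0.4903597  0.22694829] [0.51465747 0.12727929] [0.50250858 0.17711379] 0.10258796335236571 103.70059029845496
```

```bash
python3 - <<'E'
from h import *
yaw=np.radians(-87.3); q=down(yaw); xy=(.5228,-.218)
arm.set_gripper(.6)
arm.goto([*xy,.16],q)
print(arm.servo_line([*xy,.043],max_speed=.08,stop_force=15),arm.get_position(),arm.get_time())
o=.29
while o>.2:
    arm.set_gripper(o); F=arm.get_gripper_force(); print(round(o,4),round(float(arm.get_grip_width()),4),F)
    if F>6: break
    o-=.005
print(arm.get_contact_force(),arm.get_time())
cv2.imwrite("pics/g.png",grab_frame("wrist")[150:400,120:520])
E
```

```text
False [ 0.52304596 -0.21810603  0.043518  ] 9.55
0.29 0.2878 0.0
0.285 0.2857 0.0
0.28 0.2817 0.0
0.275 0.2699 0.0
0.27 0.2694 0.0
0.265 0.2655 0.0
0.26 0.2595 0.0
0.255 0.2592 0.0
0.25 0.25 0.0
0.245 0.2449 0.0
0.24 0.2407 0.07497301558032632
0.235 0.2306 0.1137109799310565
0.23 0.2336 10.876206010580063
[ 0.01526329 -0.80579458  0.00707322] 12.525
```

View pics/g.png

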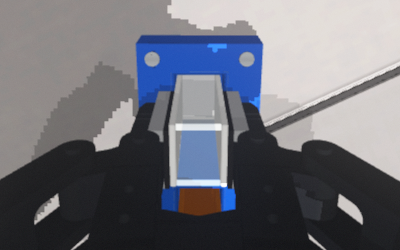

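The cell's white faces are centred between the pads, and the pads sit on the frosted sides only. Lifting and carrying.

```bash
python3 - <<'E'
from h import *
arm.set_gripper(.226); print(arm.get_gripper_force(),arm.get_grip_width())
p=arm.get_position(); arm.servo_line([p[0],p[1],.12],max_speed=.08); arm.servo_line([p[0],p[1],.26])
print(arm.get_gripper_force(),arm.get_contact_force(),arm.get_time())
q=down(np.radians(13.6)); xy=(.5025,.1778)
arm.goto([*xy,.24],q); print(arm.get_qpos(),arm.get_time())
print(arm.servo_line([*xy,.099],max_speed=.07,stop_force=8)); arm.pause(.5)
print(arm.get_position(),arm.get_tool_rot(),q,arm.get_gripper_force(),arm.get_contact_force(),arm.get_time())
c=calibration("wrist"); np.savez("f.npz",im=(w:=grab_frame("wrist")),R=c["R"],t=c["t"],intrinsics=c["intrinsics"])
s=grab_frame("scene")
a=w[20:400,120:520]; b=cv2.resize(s[130:240,180:300],None,fx=3.3,fy=3.3,interpolation=cv2.INTER_CUBIC)
h=min(a.shape[0],b.shape[0]); cv2.imwrite("pics/fin.png",np.hstack([a[:h],b[:h]]))
E
```

```text
21.17922306060791 0.23082713237533103
21.15504562854767 [0.57537279 0.2399323  0.0625615 ] 14.9917
[ 2.91045179e-01 -1.93699128e-01  1.75589933e+00 -1.98665992e-04
  1.57945199e+00  5.56516229e-02] 16.4667
False
[0.50250659 0.17776123 0.09898912] [ 9.89870854e-06  6.18425691e-01  7.85843283e-01 -1.26416460e-05] [0.         0.6184084  0.78585689 0.        ] 21.120885014533997 [ 0.21243831  0.50172693 -0.82731932] 19.1333
```

View pics/fin.png

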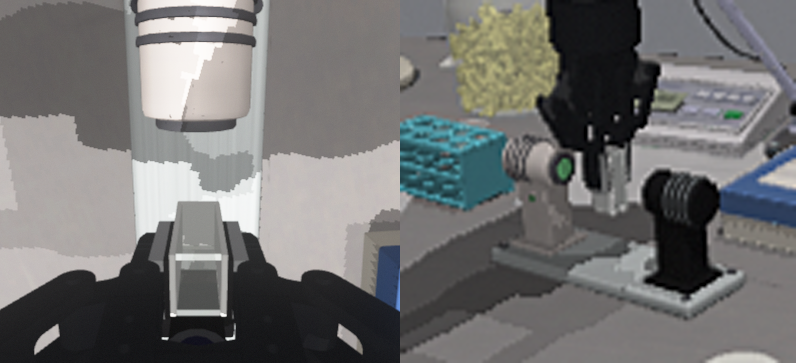

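The cell sits upright and centred: cell at u≈197, lamp barrel at u≈195. It's midway between the heads, clear of both, and hasn't slipped since the grasp. Handing in.

```bash
python3 -c "
from rig import arm
print(arm.sign_off())"
```

```text
the job is handed in; nothing more can be done
None
```

The job is handed in: the clear cell is held upright at about 21 N a finger, centred in the beam midway between the heads by my measurements and the last pictures, at about 19 s of the 42 s; no verdict came back.

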